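# Slide the parts tray home in the bench cabinet

### The job

Slide the loose parts tray, pull towards the robot, into the empty bay of the low bench cabinet and press it gently home until you feel the stop inside, a little way inside the mouth; then let go. The guides inside the bay may sit off to one side, so let them line the tray up and give way to them: do not force or ram it. Keep the socket in the tray and leave everything else on the bench as it is.

Things in the scene. Friction and masses are not known exactly. Their poses are not given: they have to be found in the camera images.
- tray_center (a point): Centre of the loose aluminium parts tray, 21 mm up: an open box 120 mm long (x), 74 wide (y), 42 high, walls 3 mm, about 0.35 kg, standing flat on the bench. Its x axis points from the front, which bears a black pull, to the nose, which enters the bay first; z is up. It can be dragged along the bench, no lifting needed. The two like trays in the cabinet are fixed.
- tray_front (a point): Bottom middle of the tray's front face (60 mm towards the pull from the tray's centre, at bench level), axes as the tray.
- tray_pull (a point): Where to grip the tray's black pull: 40 mm out from the tray's front face and 26 mm above the bench. The pull is an upright block 14 mm thick (along the tray's y), 60 mm long (out from the face along -x), from 6 to 46 mm above the bench; grip it from above across its thickness. Axes as the tray.
- bay_mouth (a point): Middle of the mouth of the empty bay at bench level, in the plane of the front edges of its two cheeks; x points into the bay, z up. No floor plate: the tray slides in on the bench top. Cheeks 4 mm thick, 58 mm high, 122 mm apart inside. The roof (underside 58 mm up, top 64 mm, with a 3 mm trim strip) begins 22 mm behind the mouth. In the filled bays a like pull sticks out 50 mm.
- bay_guides (a point): Bay's middle line at 72 mm depth, bench level, axes as bay_mouth. Out of sight under the roof two rigid steel guides narrow from 100 mm apart (at 30 mm depth) to a straight channel 77 mm wide (from 72 mm depth on), parallel to the cheeks. This pair is set off sideways from the bay's middle by an unknown amount, up to 10 mm either way. More than 15 N between tray and bay counts as forcing.
- tray: The same tray, origin at the middle of its underside (pull at -x).
- bay: The whole empty bay (fixed), origin and axes as bay_mouth. Its end stop, a rubber buffer (2.5 N per mm over 5 mm, then hard), meets the tray's nose at 124 to 136 mm depth, differing each time, so that the tray's front comes to rest 4 to 16 mm inside the mouth plane. Slide resistance of the tray on the bench is 1 to 4 N if it is not pressed down.
- buffer (a joint): How far the rubber buffer at the bay's end is pressed in, m: 0 untouched, 0.005 at its limit. Home means it has been pressed in by a millimetre or two (3 to 5 N) for a moment; it then springs back.
- cabinet: The low grey steel cabinet, 174 mm deep, 398 mm wide, 64 mm high, fixed; origin at bench level in the middle of its front edge, x to its back. Its three bays lie at y = -130, 0 and 130 mm, any one of which can be the empty one.
- socket_mid (a point): Loose steel socket, 26 mm across, 28 mm high, standing in the tray; this is its centre. It must stay in the tray.
- jar_mid (a point): Clear jar, 44 mm across, 60 mm high, standing on the cabinet's roof; its centre. Leave alone.
- bits_mid (a point): Round steel tin, 76 mm across, 35 mm high, on the cabinet's roof; its centre. Leave alone.
- tape_mid (a point): Roll of tape, 100 mm across, 25 mm high, flat on the bench; its centre. Leave alone.
- spray_mid (a point): White plastic bottle, 56 mm across, 170 mm high; its centre. Leave alone.
- can_mid (a point): Steel can, 100 mm across, 115 mm high; its centre. Leave alone.
- driver_grip (a point): Handle of a screwdriver lying on the bench. Leave alone.
- mallet_grip (a point): Handle of a hammer lying on the bench. Leave alone.
There are look-alikes about, which are no part of the job. What is shaped like the tray but red is not meant.

How it is judged:
By the outcome, as a careful person would: the job done as asked, in the order asked, and still so for the second after the job is handed in, with the robot touching nothing.
It also fails if it takes over 64 s, if anything falls off the work surface, if the arm or the gripper's body presses on something with over 40 N, if the wrist force passes 120 N, or if a joint passes its speed limit or range.

### The arm

A 6-joint arm with a two-finger parallel gripper is mounted at the origin on the work surface. World frame = base frame: x ahead of the robot, y to its left, z up, the work surface at z = 0. Lengths are in m, angles in rad, forces in N, time in s.
With the tool pointing down it reaches from about 0.3 to 0.875 m from the base axis. Payload 4.2 kg.
Tool frame: the origin (TCP) lies between the finger pads; the fingertips stand 19 mm ahead of it and the grasp point (between the pads) is the TCP (r.nose_length is the distance from the TCP to the fingertips, in m); z points along the fingers, y is the line along which they close (so a half turn about z gives the same grasp; the last joint's range is limited). The gripper opens to 85 mm and grips with 20 to 120 N. Pads are 22 mm wide; open, the fingers measure 114 mm over their backs; the gripper's body (76 mm by 85 mm) begins 54 mm behind the grasp point. The pads swing forward as they close: fully open they stand 13 mm farther back than shut.
Start: joints at [1.253, 0.32, 1.565, -0, 1.257, -0.02], TCP at [0.169, 0.55, 0.214] pointing down, gripper open.
Joint ranges: [-3.11, 3.11], [-0.84, 2.01], [0.21, 2.61], [-1.34, 4.49], [0.05, 2.63], [-2.56, 2.56]. Speed limits (rad/s): [2.57, 2.57, 3.14, 3.14, 3.14, 3.14].

### API

Orientations are given as a rotation vector (axis times angle).
In Python, from rig import r gives the robot as it stands.
- The arm moves only by the tool arm_command, never from a script. Its argument "steps" is a list of rows, each a list of 5 numbers: the shift along the tool's x, y, z in cm, then the turn about the tool's z in rad, then the opening, from 0 (shut) to 1 (fully open). In form: [[tx, ty, tz, roll, jaw], ...]. A call has 1 to 5 rows; each row shifts and turns the commanded pose from where the row before left it, along the tool's axes as they then stand; what a row does not reach is not made up. A row lasts 1/10 s, in which the tool goes at most 50 mm and 8.59 degrees, less where a joint would pass 70% of its speed; a pose out of reach is approached as far as the arm can. A call with a gripper value outside its range is refused whole. The fingers move at their own pace and stop on an object; "grip_force" is the grip in N (left out, the last holds). Time passes only in rows, so rows that do not move let the fingers close. It gives the time, the measured TCP pose, the force, the opening and the grip force at its end, in the units of the state.
- r.get_state(): the state, without advancing time (a new reading comes with each control period).
- r.grab_frame(name): name is "side" or "top" or "wrist"; returns (picture, depth): 420x560x3 uint8, red, green, blue; 420x560 float32, m along the optical axis (not along the pixel's ray), 0 where there is no reading.
- r.camera_info(name): a dict with "K" (3x3 intrinsics, pixels), "R" (3x3) and "t" (3): a world point X has camera coordinates R X + t; the wrist camera has in their place "hand_eye" (4x4, takes a point from camera to tool coordinates, whose origin is the TCP and whose axes are the flange's). Camera axes: x right, y down, z forward; pixel columns grow to the right and rows downward; lengths in m; the calibration is good to about 2 mm. A picture is of the moment at which its call begins: read the wrist's pose just before it. camera_info takes no time and is no camera call.
- r.finish_job(): hands the job in; it is judged then, once.
The state is a dict: "clock": time; "joint_pos": joint angles; "qvel": joint speeds; "joint_efforts": joint torques, N m; "position": TCP position; "tcp_rot": TCP orientation; "force": force on the tool from outside, world axes, zero at the start; "moment": the same for the moment, N m; "finger_gap": opening from 0.0 (shut) to 1.0 (fully open); "finger_force": force on a finger pad.
Only numpy, scipy, OpenCV 4.12 (cv2) and the standard library are available. Lean on these libraries where they do the work, as an engineer would, in place of code of your own. Each camera call takes 0.05 s, during which the arm holds its last target. There are 200 camera calls.

## Working session

There is one attempt and no reset: what is moved stays moved. The work goes in short steps, Python scripts to look and compute and a tool call to move; the robot and the scene stay as the last step left them, time stands still between calls to the robot, and variables do not carry over. Pictures are saved under pics/ and viewed, at most 10 in all, crops included, and the job is handed in when it is done.

Besides the shell and the picture viewer there is one more tool, called as name(argument=value, ...) on one line, values as JSON. arm_command: Moves the arm, as the interface text tells. Its arguments: {"type":"object","properties":{"steps":{"type":"array","items":{"type":"array","items":{"type":"number"}}},"grip_force":{"type":"number"}},"required":["steps"]}

```bash
mkdir -p pics; ls
cat > h.py <<'E'
import numpy as np, cv2
from rig import r
def pt(name,u,v,depth=None,z=None):
    c=r.camera_info(name);K,R,t=map(np.array,(c["K"],c["R"],c["t"]))
    d=np.linalg.inv(K)@np.array([u,v,1.]); o=-R.T@t; w=R.T@d
    return o+w*(depth if z is None else (z-o[2])/w[2])
E
python3 - <<'E'
from h import *
for n in("top","side"):
    p,d=r.grab_frame(n); np.savez(n,p=p,d=d)
    cv2.imwrite(f"pics/{n}.png",cv2.cvtColor(p,cv2.COLOR_RGB2BGR))
    c=r.camera_info(n); print(n,-np.array(c["R"]).T@np.array(c["t"]),c["K"])
s=r.get_state(); print(s["position"],s["tcp_rot"],s["force"],s["clock"])
E
```

```text
pics
top [0.31165133 0.02942002 1.24454186] [[445.9020956    0.         283.11872494]
 [  0.         445.9020956  209.83993179]
 [  0.           0.           1.        ]]
side [-0.27859855  1.08377946  1.25987602] [[533.00215225   0.         280.58525316]
 [  0.         533.00215225 207.71289757]
 [  0.           0.           1.        ]]
[0.16857515 0.54925323 0.2129786 ] [-4.65984943e-01 -3.10658005e+00  2.46140156e-03] [ 0.99108369 -0.18777189 -0.88005237] 0.1
```

View pics/top.png

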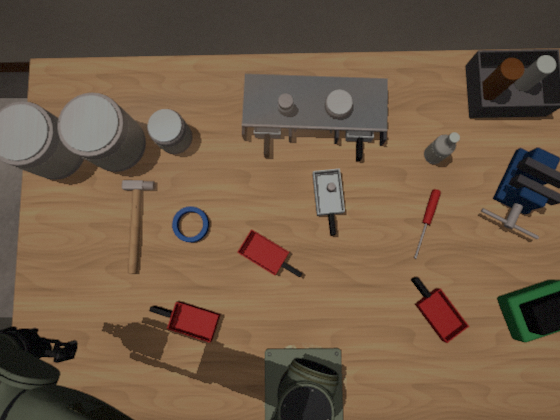

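View pics/side.png

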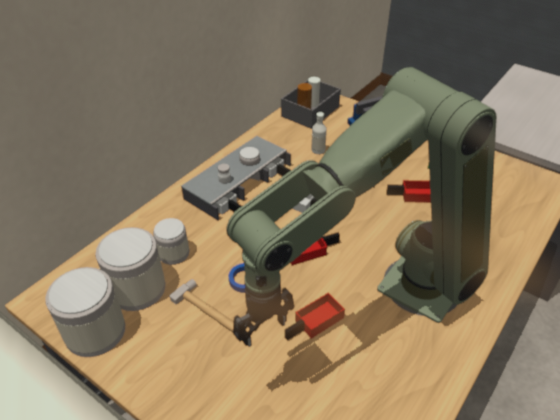

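The top view shows the aluminium tray at about (329,192), with its black pull at (333,225). The red trays at (264,252), (194,321) and (441,314) are look-alikes. The cabinet is at (315,103), with fixed trays in its left bay (267,135) and right bay (360,140). The middle bay at about (315,135) looks empty. I'll measure these and check the choice in one enlarged crop.

Run:
```python
from h import *
f=np.load("top.npz");p,d=f["p"],f["d"]
c=r.camera_info("top");K,R,t=map(np.array,(c["K"],c["R"],c["t"]))
v,u=np.mgrid[0:420,0:560]
X=(np.stack([u,v,np.ones_like(u)],-1)@np.linalg.inv(K).T*d[...,None]-t)@R
hsv=cv2.cvtColor(p,cv2.COLOR_RGB2HSV); z=X[...,2]
win=lambda a,b,e,g:(u>=a)&(u<b)&(v>=e)&(v<g)
def rect(n,m,zz):
    m=m.astype(np.uint8);k,l,st,_=cv2.connectedComponentsWithStats(m);i=1+st[1:,4].argmax()
    q=np.argwhere(l==i)[:,::-1]; zm=np.median(z[l==i])
    W=np.array([pt("top",a,b,z=zz)[:2] for a,b in q],np.float32)
    (cx,cy),(w,h),a=cv2.minAreaRect(W); print(n,"px",q.mean(0).round(1),"zmed",zm.round(4),"c",round(cx,4),round(cy,4),"size",round(w,4),round(h,4),"ang",round(a,2))
    box=cv2.boxPoints(((cx,cy),(w,h),a)); print(box.round(4).tolist()); return W
rect("roof",win(230,400,60,150)&(z>.056)&(z<.075),.064)
rect("roofwhole",win(230,400,60,150)&(z>.056),.064)
rect("tray",win(300,360,160,221)&((hsv[...,1]<70)|(z>.03)),.042)
rect("pull",win(320,350,213,245)&(hsv[...,2]<60),.046)
rect("pull3",win(320,350,213,245)&(z>.03),.046)
rect("soc",win(320,340,178,198)&(hsv[...,2]>170),.028)
for w in ((255,280,128,165),(348,375,128,165)): rect("fixpull",win(*w)&(hsv[...,2]<60),.046)
im=cv2.resize(cv2.cvtColor(p[65:245,230:400],cv2.COLOR_RGB2BGR),None,fx=3.3,fy=3.3,interpolation=cv2.INTER_CUBIC);cv2.imwrite("pics/crop.png",im)
```

```text
Traceback (most recent call last):
  File "h.py", line 4, in pt
    c=r.camera_info(name);K,R,t=map(np.array,(c["K"],c["R"],c["t"]))
ValueError: time passes only in moves, steps and waits
```

```bash
cat > h.py <<'E'
import numpy as np, cv2
from rig import r
def rays(c,q,z):
    K,R,t=(np.array(c[k]) for k in("K","R","t"))
    w=np.c_[np.asarray(q,float),np.ones(len(q))]@np.linalg.inv(K).T@R; o=-R.T@t
    return o+w*((z-o[2])/w[:,2])[:,None]
E
cat > m.py <<'E'
from h import *
def load(c,p,d):
    K,R,t=(np.array(c[k]) for k in("K","R","t"))
    v,u=np.mgrid[0:420,0:560]
    X=(np.stack([u,v,np.ones_like(u)],-1)@np.linalg.inv(K).T*d[...,None]-t)@R
    return u,v,cv2.cvtColor(p,cv2.COLOR_RGB2HSV),X
def rect(c,z,n,m,zz):
    k,l,st,_=cv2.connectedComponentsWithStats(m.astype(np.uint8));
    if k<2: print(n,"none");return
    i=1+st[1:,4].argmax(); q=np.argwhere(l==i)[:,::-1]
    W=rays(c,q,zz)[:,:2].astype(np.float32)
    b=cv2.minAreaRect(W); print(n,"px",q.mean(0).round(1),"zmed",np.median(z[l==i]).round(4),"c",np.round(b[0],4),"mean",W.mean(0).round(4),"size",np.round(b[1],4),"ang",round(b[2],2),"box",cv2.boxPoints(b).round(4).tolist())
E
python3 - <<'E'
from m import *
f=np.load("top.npz");p,d=f["p"],f["d"];c=r.camera_info("top")
u,v,hsv,X=load(c,p,d);z=X[...,2]
win=lambda a,b,e,g:(u>=a)&(u<b)&(v>=e)&(v<g)
R=lambda *a:rect(c,z,*a)
R("roof",win(230,400,60,150)&(z>.056),.064)
R("tray",win(300,360,160,221)&((hsv[...,1]<70)|(z>.03)),.042)
R("pull",win(320,350,213,245)&(hsv[...,2]<60),.046)
R("pullz",win(320,350,213,245)&(z>.03),.046)
R("soc",win(320,340,178,198)&(hsv[...,2]>170),.028)
for w in ((255,280,133,165),(348,375,135,165)): R("fixpull",win(*w)&(hsv[...,2]<60),.046)
im=cv2.resize(cv2.cvtColor(p[65:245,230:400],cv2.COLOR_RGB2BGR),None,fx=3.3,fy=3.3,interpolation=cv2.INTER_CUBIC);cv2.imwrite("pics/crop.png",im)
E
```

```text
roof px [315.3 102.3] zmed 0.0634 c [ 0.7605 -0.0446] mean [ 0.7707 -0.0459] size [0.3977 0.1769] ang 86.85 box [[0.661300003528595, -0.23829999566078186], [0.8378999829292297, -0.24799999594688416], [0.8597000241279602, 0.14910000562667847], [0.6830999851226807, 0.15880000591278076]]
tray px [328.3 192.4] zmed 0.0041 c [ 0.516 -0.078] mean [ 0.5217 -0.0775] size [0.1426 0.0777] ang 5.03 box [[0.4415999948978424, -0.04560000076889992], [0.44839999079704285, -0.12300000339746475], [0.590399980545044, -0.11050000041723251], [0.5835999846458435, -0.03310000151395798]]
pull px [331.8 223.9] zmed 0.0441 c [ 0.4344 -0.0848] mean [ 0.4347 -0.0844] size [0.0604 0.0212] ang 9.8 box [[0.4027999937534332, -0.0794999971985817], [0.4065000116825104, -0.10040000081062317], [0.4659999907016754, -0.09009999781847], [0.46239998936653137, -0.06920000165700912]]
pullz px [332.3 223.5] zmed 0.0449 c [ 0.4358 -0.0856] mean [ 0.4357 -0.0857] size [0.0582 0.0151] ang 5.09 box [[0.40619999170303345, -0.08070000261068344], [0.4074999988079071, -0.09570000320672989], [0.46549999713897705, -0.09049999713897705], [0.4641999900341034, -0.0754999965429306]]
soc none
fixpull px [266.6 154.8] zmed 0.0277 c [0.6296 0.0906] mean [0.6287 0.0903] size [0.0083 0.0141] ang 89.58 box [[0.6225000023841858, 0.08649999648332596], [0.6366000175476074, 0.08640000224113464], [0.6366000175476074, 0.09470000118017197], [0.6225000023841858, 0.09480000287294388]]
fixpull px [359.  146.6] zmed 0.0397 c [ 0.6411 -0.1665] mean [ 0.6477 -0.1648] size [0.0634 0.0624] ang 89.04 box [[0.6093999743461609, -0.19769999384880066], [0.6717000007629395, -0.19869999587535858], [0.6728000044822693, -0.13529999554157257], [0.6104000210762024, -0.13429999351501465]]
```

View pics/crop.png

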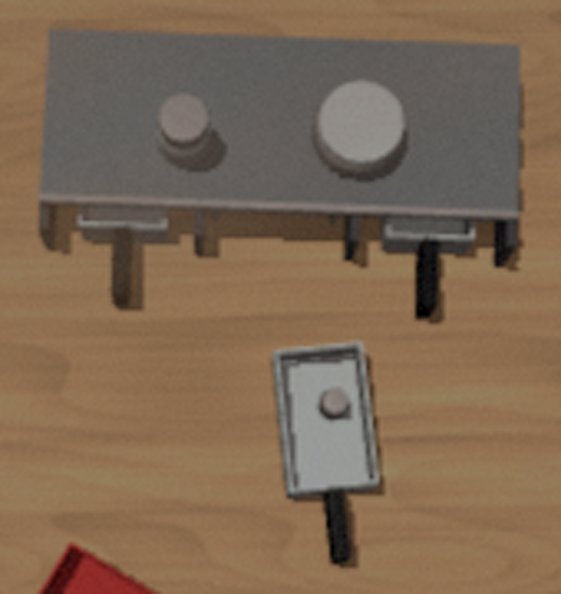

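The crop confirms it. The tray at crop (328,418) is the only loose unpainted one, with its pull at (338,530) facing the robot and the socket at (334,403). The left and right bays are filled, and the middle mouth between the cheeks at (206,235) and (352,240) is empty. Next I'll fit the edges precisely.

Run:
```python
from m import *
f=np.load("top.npz");p,d=f["p"],f["d"];c=r.camera_info("top")
u,v,hsv,X=load(c,p,d);z=X[...,2]
q=lambda L:np.array(L)/3.3+[230,65]-.35
def line(W,n):
    vx,vy,x0,y0=cv2.fitLine(W[:,:2].astype(np.float32),cv2.DIST_HUBER,0,.001,.001).ravel()
    print(n,"ang",np.degrees(np.arctan2(vy,vx)).round(2),"pt",round(x0,4),round(y0,4))
roof=(z>.056)&(z<.075)&(v>60)&(v<150)
cols=[k for k in range(250,382) if roof[:100+30,k].sum()>20]
# back edge; front edge by brightness step below trim
bk=np.array([(k,np.argmax(roof[:,k])-.5) for k in cols]); line(rays(c,bk,.064),"back")
g=cv2.GaussianBlur(cv2.cvtColor(p,cv2.COLOR_RGB2GRAY),(3,3),0).astype(float)
fr=[]
for k in cols:
    dd=np.diff(g[118:134,k]); fr.append((k,118+np.argmin(dd)+.5))
line(rays(c,fr,.064),"front trim")
W=rays(c,q([(50,30),(519,46),(519,214),(40,197)]),.064);print("roof corners",W.round(4).tolist())
W=rays(c,q([(275,352),(362,342),(381,485),(289,497)]),.042);print("tray",W.round(4).tolist(),W.mean(0))
W=rays(c,q([(336,495),(342,562)]),.046);print("pull",W.round(4).tolist())
# points of cheeks: depth z .05-.061 just in front of roof
m=(v>124)&(v<150)&(u>240)&(u<392)&(z>.048)&(z<.0615)
k,l,st,cc=cv2.connectedComponentsWithStats(m.astype(np.uint8))
for i in range(1,k):
    if st[i,4]>4: P=X[l==i]; print("cheek",cc[i].round(1),st[i].tolist(),P.mean(0).round(4),P.min(0).round(4),P.max(0).round(4))
m=(v>133)&(v<170)&(((u>255)&(u<280))|((u>350)&(u<372)))&(z>.038)&(z<.052)
k,l,st,cc=cv2.connectedComponentsWithStats(m.astype(np.uint8))
for i in range(1,k):
    if st[i,4]>9: P=X[l==i]; print("fp",cc[i].round(1),st[i].tolist(),P.mean(0).round(4),P.min(0).round(4),P.max(0).round(4))
m=(v>160)&(v<250)&(u>305)&(u<350)&(z>.036)&(z<.052); rect(c,z,"trayz",m,.043); rect(c,z,"trayrim",m&(v<214),.042)
from scipy.spatial.transform import Rotation as Ro
s=r.get_state();print(s["position"],Ro.from_rotvec(s["tcp_rot"]).as_matrix().round(3).tolist(),s["joint_pos"],s["clock"])
```

```text
back ang 86.87 pt 0.8488 -0.0481
front trim ang 86.69 pt 0.6971 -0.0448
roof corners [[0.8572, 0.1487, 0.064], [0.8354, -0.2459, 0.064], [0.6895, -0.2396, 0.064], [0.7109, 0.1571, 0.064]]
tray [[0.5811, -0.0368, 0.042], [0.5884, -0.1095, 0.042], [0.468, -0.1216, 0.042], [0.4591, -0.0458, 0.042]] [ 0.52415609 -0.07840681  0.042     ]
pull [[0.4597, -0.084, 0.046], [0.4047, -0.0874, 0.046]]
cheek [376.1 126.3] [374, 125, 5, 3, 7] [ 0.7004 -0.2115  0.06  ] [ 0.698  -0.2163  0.0577] [ 0.7048 -0.2058  0.0611]
cheek [382.4 125.8] [381, 125, 4, 3, 5] [ 0.7016 -0.2287  0.0597] [ 0.6983 -0.2331  0.0592] [ 0.7041 -0.2251  0.0613]
cheek [243.5 129.6] [242, 126, 7, 10, 33] [0.6985 0.1531 0.0563] [0.6854 0.1404 0.0481] [0.7089 0.1577 0.0604]
cheek [273.5 127. ] [269, 127, 10, 1, 10] [0.7038 0.0701 0.0583] [0.7026 0.0577 0.055 ] [0.7048 0.0826 0.0611]
cheek [290.1 131.7] [289, 127, 4, 10, 26] [0.6899 0.0246 0.0574] [0.6769 0.0192 0.049 ] [0.7024 0.0278 0.0614]
cheek [299.5 128. ] [296, 128, 8, 1, 8] [ 0.6996 -0.0014  0.0586] [ 0.6988 -0.011   0.0525] [0.7018 0.0081 0.0615]
cheek [328.5 129. ] [323
[... 762 characters left out ...]
ze [0.1798 0.0742] ang 5.01 box [[0.4041999876499176, -0.05180000141263008], [0.4106000065803528, -0.1256999969482422], [0.5896999835968018, -0.10999999940395355], [0.583299994468689, -0.03610000014305115]]
trayrim px [329.  191.7] zmed 0.041 c [ 0.5255 -0.0785] mean [ 0.5238 -0.0793] size [0.1229 0.0743] ang 5.01 box [[0.460999995470047, -0.04690000042319298], [0.4675000011920929, -0.120899997651577], [0.5899999737739563, -0.11010000109672546], [0.5835000276565552, -0.03610000014305115]]
[0.16857515 0.54925323 0.2129786 ] [[-0.956, 0.293, -0.0], [0.293, 0.956, -0.002], [0.0, -0.002, -1.0]] [ 1.25299419e+00  3.20210623e-01  1.56555118e+00 -1.02814157e-05
  1.25741891e+00 -2.00203592e-02] 0.1
```

arm_command(steps=[[-2.88, -3.55, 0, 0, 1], [-2.88, -3.55, 0, 0, 1], [-2.88, -3.55, 0, 0, 1], [-2.88, -3.55, 0, 0, 1], [-2.88, -3.55, 0, 0, 1]], grip_force=30)

```text
clock: 0.6
position: [0.2544, 0.3359, 0.2134]
tcp_rot: [-0.465, -3.107, 0.001]
force: [1.0, -0.3, 0.7]
finger_gap: 1.001
finger_force: 0.0
```

arm_command(steps=[[-2.88, -3.55, 0, 0, 1], [-2.88, -3.55, 0, 0, 1], [-2.88, -3.55, 0, 0, 1], [-2.88, -3.55, 0, 0, 1], [-2.88, -3.55, 0, 0, 1]])

```text
clock: 1.1
position: [0.3399, 0.124, 0.2137]
tcp_rot: [0.465, 3.107, 0.0]
force: [2.2, -0.1, 0.3]
finger_gap: 0.998
finger_force: 0.0
```

arm_command(steps=[[-2.88, -3.55, 0, 0, 1], [-2.88, -3.55, 0, 0, 1], [-2.88, -3.55, 0, 0, 0.6], [-2.88, -3.55, 0, 0, 0.6], [-2.88, -3.55, 0, 0, 0.6]])

```text
clock: 1.6
position: [0.4255, -0.0881, 0.2135]
tcp_rot: [-0.467, -3.107, -0.001]
force: [1.4, 0.1, -0.1]
finger_gap: 0.601
finger_force: 0.0
```

arm_command(steps=[[0, 0, 0, -0.1, 0.6], [0, 0, 0, -0.1, 0.6], [0, 0, 0, -0.1, 0.6], [0, 0, 0, -0.084, 0.6], [0, 0, 0, 0, 0.6]])

```text
clock: 2.1
position: [0.4252, -0.0861, 0.2133]
tcp_rot: [0.135, -3.138, -0.001]
force: [-0.4, -0.1, -0.0]
finger_gap: 0.601
finger_force: 0.0
```

```bash
cat > s.py <<'E'
from h import *
from scipy.spatial.transform import Rotation as Ro
# bay frame
O=np.array([.675,-.0395]);a=np.radians(-3.2);B=np.array([[np.cos(a),np.sin(a)],[-np.sin(a),np.cos(a)]])
def show(F0=None):
    s=r.get_state();M=Ro.from_rotvec(s["tcp_rot"]).as_matrix();P=s["position"]
    print("t",s["clock"],"P",P.round(4),"yaw of -x",np.degrees(np.arctan2(-M[1,0],-M[0,0])).round(2),"tilt",M[:2,2].round(4),"bay",(B@(P[:2]-O)).round(4),"F bay",(B@s["force"][:2]).round(2),s["force"][2].round(2),"mz",round(s["moment"][2],3),"gap",round(s["finger_gap"],3),"ff",s["finger_force"])
    return s,M
E
python3 - <<'E'
from s import *
s,M=show()
D=np.array([.4254,-.0874,.026])-s["position"]; print("to grasp, tool cm",(M.T@D*100).round(2))
p,d=r.grab_frame("wrist"); cv2.imwrite("pics/w1.png",cv2.cvtColor(p,cv2.COLOR_RGB2BGR)); c=r.camera_info("wrist");print(c)
E
```

```text
t 2.1 P [ 0.4252 -0.0861  0.2133] yaw of -x 4.92 tilt [-0.0008  0.0003] bay [-0.2468 -0.0605] F bay [-0.43 -0.11] -0.02 mz 0.016 gap 0.601 ff 0.0
to grasp, tool cm [-0.03 -0.13 18.73]
{'K': array([[322.7005368 ,   0.        , 276.74371843],
       [  0.        , 322.7005368 , 209.11241319],
       [  0.        ,   0.        ,   1.        ]]), 'hand_eye': array([[ 5.76831344e-04, -9.53046582e-01, -3.02823183e-01,
         7.80887065e-02],
       [ 9.99999592e-01,  3.39147551e-04,  8.37477804e-04,
         3.42670172e-04],
       [-6.95453617e-04, -3.02823543e-01,  9.53046388e-01,
        -1.61774083e-01],
       [ 0.00000000e+00,  0.00000000e+00,  0.00000000e+00,
         1.00000000e+00]])}
```

View pics/w1.png

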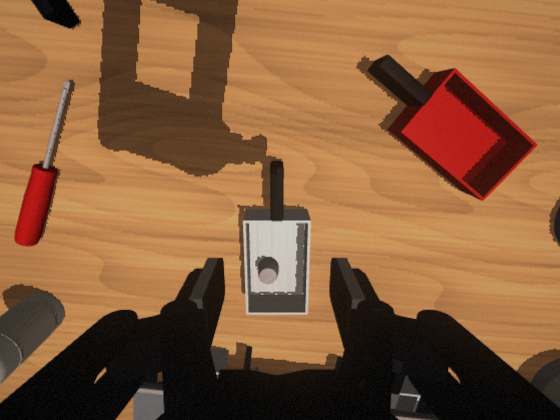

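The wrist view shows the pull at (277,190), straight and centred between the fingers. The tray body is at (277,265) with the socket at (267,268) inside it. The grasp is aligned, so I'll descend and grip.

arm_command(steps=[[0, -0.05, 4, 0, 0.6], [0, 0, 4, 0, 0.6], [0, 0, 4, 0, 0.6], [0, 0, 3.5, 0, 0.6], [0, 0, 2, 0, 0.6]], grip_force=25)

```text
clock: 2.65
position: [0.4237, -0.0861, 0.0362]
tcp_rot: [0.133, -3.135, -0.002]
force: [-0.1, 0.2, 1.1]
finger_gap: 0.599
finger_force: 0.0
```

arm_command(steps=[[0, 0, 1.2, 0, 0.4], [0, 0, 0, 0, 0.3], [0, 0, 0, 0, 0.25], [0, 0, 0, 0, 0.2], [0, 0, 0, 0, 0.2]])

```text
clock: 3.15
position: [0.4262, -0.0867, 0.0275]
tcp_rot: [-0.135, 3.137, -0.001]
force: [0.5, -0.5, -0.6]
finger_gap: 0.199
finger_force: 0.0
```

arm_command(steps=[[0, 0, 0, 0, 0.1], [0, 0, 0, 0, 0.0], [0, 0, 0, 0, 0], [0, 0, 0, 0, 0], [0, 0, 0, 0, 0]])

```text
clock: 3.65
position: [0.4259, -0.0868, 0.0273]
tcp_rot: [-0.135, 3.138, -0.001]
force: [-0.9, -0.9, 6.0]
finger_gap: 0.141
finger_force: 24.8
```

```bash
python3 -c "
from s import *
show()"
```

```text
t 3.65 P [ 0.4259 -0.0868  0.0273] yaw of -x 4.94 tilt [ 0.0011 -0.0003] bay [-0.2461 -0.0611] F bay [-0.89 -1.  ] 6.04 mz 0.035 gap 0.141 ff 24.80198174715042
```

arm_command(steps=[[0, 0, -0.1, 0, 0], [0, 0.3, 0, 0.035, 0], [0, 0.7, 0, 0.036, 0], [0, 0.8, 0, 0.036, 0], [0, 0.8, 0, 0.035, 0]])

```text
clock: 4.15
position: [0.4247, -0.0608, 0.0276]
tcp_rot: [-0.091, -3.14, 0.001]
force: [-1.2, -2.8, 1.2]
finger_gap: 0.136
finger_force: 25.8
```

arm_command(steps=[[0, 0.9, 0, 0, 0], [0, 0.9, 0, 0, 0], [0, 0.9, 0, 0, 0], [0, 0.6, 0, 0, 0], [0, 0, 0, 0, 0]])

```text
clock: 4.65
position: [0.4267, -0.0268, 0.0276]
tcp_rot: [-0.086, -3.14, -0.001]
force: [-0.2, -1.0, 0.5]
finger_gap: 0.132
finger_force: 25.3
```

```bash
python3 -c "
from s import *
show()
p,d=r.grab_frame('top');np.savez('top2',p=p,d=d)
cv2.imwrite('pics/top2.png',cv2.resize(cv2.cvtColor(p[65:245,230:400],cv2.COLOR_RGB2BGR),None,fx=3.3,fy=3.3,interpolation=cv2.INTER_CUBIC))"
```

```text
t 4.65 P [ 0.4267 -0.0268  0.0276] yaw of -x -3.12 tilt [-0.0003  0.0004] bay [-0.2486 -0.0012] F bay [-0.17 -1.03] 0.45 mz -0.139 gap 0.132 ff 25.339620339218527
```

View pics/top2.png

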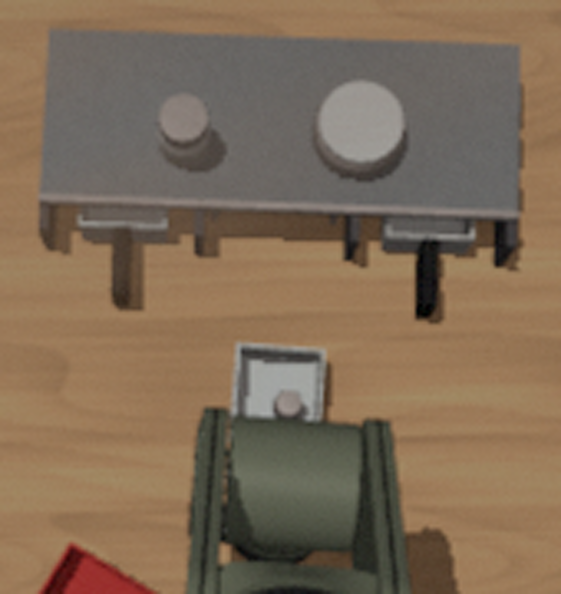

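The tray is now in front of the mouth, with nose corners at crop (237,342) and (327,349) and the socket still inside at (288,403). I'll measure its lateral position and yaw against the bay.

Run:
```python
from s import *
from m import load
f=np.load("top2.npz");p,d=f["p"],f["d"];c=r.camera_info("top");u,v,hsv,X=load(c,p,d)
m=(v>160)&(v<190)&(u>295)&(u<335)&(X[...,2]>.03)&(X[...,2]<.052)
# rim outer edges
nose=[(k,np.argmax(m[:,k])-.5) for k in range(304,327)]
L=[(np.argmax(m[k])-.5,k) for k in range(172,189)];Rt=[(559-np.argmax(m[k][::-1])+.5,k) for k in range(172,189)]
for n,q in(("nose",nose),("L",L),("R",Rt)):
    W=(rays(c,q,.042)[:,:2]-O)@B.T
    vx,vy,x0,y0=cv2.fitLine(W.astype(np.float32),cv2.DIST_HUBER,0,.001,.001).ravel();print(n,np.degrees(np.arctan2(vy,vx)).round(2),round(x0,4),round(y0,4))
```

```text
nose 88.8 -0.0872 -0.0018
L -2.27 -0.1185 0.0297
R -2.73 -0.1155 -0.0442
```

arm_command(steps=[[0, 0.1, 0, -0.04, 0], [-0.5, 0.05, 0, 0, 0], [-1, 0, 0, 0, 0], [-1.2, 0, 0, 0, 0], [-1.2, 0, 0, 0, 0]])

```text
clock: 5.2
position: [0.4638, -0.0266, 0.0275]
tcp_rot: [-0.026, -3.136, -0.001]
force: [-5.2, 0.0, 5.6]
finger_gap: 0.141
finger_force: 26.3
```

arm_command(steps=[[-1.2, 0, 0, 0, 0], [-1.2, 0, 0, 0, 0], [-1.2, 0, 0, 0, 0], [-0.8, 0, 0, 0, 0], [0, 0, 0, 0, 0]])

```text
clock: 5.7
position: [0.5112, -0.0275, 0.0276]
tcp_rot: [0.025, 3.14, 0.0]
force: [-0.2, -0.8, -0.1]
finger_gap: 0.135
finger_force: 25.2
```

```bash
cat > v.py <<'E'
from s import *
from m import load
s,M=show()
p,d=r.grab_frame("top");c=r.camera_info("top");u,v,hsv,X=load(c,p,d)
Y=(X[...,:2]-O)@B.T
m=(X[...,2]>.03)&(X[...,2]<.052)&(Y[...,0]>-.12)&(Y[...,0]<.016)&(abs(Y[...,1])<.056)
rows=[k for k in range(420) if m[k].sum()>4]
L=[(np.argmax(m[k])-.5,k) for k in rows];Rt=[(559-np.argmax(m[k][::-1])+.5,k) for k in rows]
for n,q in(("L",L),("R",Rt)):
    W=(rays(c,q,.042)[:,:2]-O)@B.T
    vx,vy,x0,y0=cv2.fitLine(W.astype(np.float32),cv2.DIST_HUBER,0,.001,.001).ravel();print(n,len(q),np.degrees(np.arctan(vy/vx)).round(2),round(x0,4),round(y0,4),"depth range",W[:,0].min().round(4),W[:,0].max().round(4))
cv2.imwrite("pics/top3.png",cv2.resize(cv2.cvtColor(p[65:245,230:400],cv2.COLOR_RGB2BGR),None,fx=3.3,fy=3.3,interpolation=cv2.INTER_CUBIC))
E
python3 v.py
```

```text
t 5.7 P [ 0.5112 -0.0275  0.0276] yaw of -x -0.93 tilt [0.0015 0.0002] bay [-0.1642  0.0029] F bay [-0.13 -0.78] -0.14 mz 0.006 gap 0.135 ff 25.159298479557037
L 2 2.28 -0.0084 0.0462 depth range -0.0098 -0.0069
R 2 1.82 -0.0054 -0.0287 depth range -0.0069 -0.004
```

View pics/top3.png

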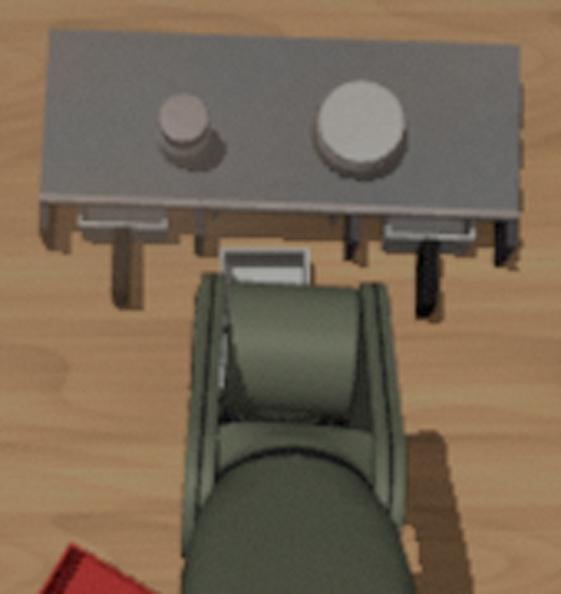

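The nose is at the mouth, with corners at crop (220,250) and (310,248). It sits about 8 mm left of the bay's middle because the tray is yawed +2.1° along with the hand. I'll correct that and go in.

arm_command(steps=[[0, -0.15, 0, 0.04, 0], [-0.3, -0.15, 0, 0, 0], [-0.6, 0, 0, 0, 0], [-0.4, 0, 0, 0, 0], [0, 0, 0, 0, 0]])

```text
clock: 6.25
position: [0.5239, -0.0314, 0.0277]
tcp_rot: [0.087, 3.139, -0.0]
force: [-0.2, 0.3, 0.0]
finger_gap: 0.141
finger_force: 25.0
```

```bash
python3 v.py
```

```text
t 6.25 P [ 0.5239 -0.0314  0.0277] yaw of -x -3.18 tilt [ 0.0017 -0.0002] bay [-0.1513 -0.0003] F bay [-0.24  0.26] 0.02 mz 0.051 gap 0.141 ff 25.024052350781858
L 3 2.23 0.0049 0.0384 depth range 0.002 0.0077
R 3 63.1 0.0077 -0.0338 depth range 0.0049 0.0103
```

arm_command(steps=[[-0.5, 0, 0, 0, 0], [-0.6, 0, 0, 0, 0], [-0.6, 0, 0, 0, 0], [-0.5, 0, 0, 0, 0], [-0.3, 0, 0, 0, 0]])

```text
clock: 6.8
position: [0.5483, -0.0327, 0.0276]
tcp_rot: [0.088, 3.14, 0.0]
force: [-3.6, -0.2, 2.2]
finger_gap: 0.136
finger_force: 25.4
```

arm_command(steps=[[-0.15, 0, 0, 0, 0], [-0.15, 0, 0, 0, 0], [-0.15, 0, 0, 0, 0], [-0.15, 0, 0, 0, 0], [-0.15, 0, 0, 0, 0]])

```text
clock: 7.3
position: [0.5554, -0.033, 0.0276]
tcp_rot: [0.088, 3.14, 0.0]
force: [-3.1, -0.2, 0.4]
finger_gap: 0.137
finger_force: 25.0
```

```bash
python3 -c "
from s import *
show()"
```

```text
t 7.3 P [ 0.5554 -0.033   0.0276] yaw of -x -3.2 tilt [0.0003 0.    ] bay [-0.1198 -0.0002] F bay [-3.04 -0.42] 0.35 mz -0.01 gap 0.137 ff 25.013148486614227
```

arm_command(steps=[[-0.12, 0, 0, 0, 0], [-0.12, 0, 0, 0, 0], [-0.12, 0, 0, 0, 0], [-0.12, 0, 0, 0, 0], [-0.12, 0, 0, 0, 0]])

```text
clock: 7.8
position: [0.5613, -0.0334, 0.0277]
tcp_rot: [0.088, 3.14, 0.0]
force: [-2.2, 0.1, -0.5]
finger_gap: 0.139
finger_force: 24.8
```

```bash
python3 -c "
from s import *
show()"
```

```text
t 7.8 P [ 0.5613 -0.0334  0.0277] yaw of -x -3.2 tilt [0.0002 0.0001] bay [-0.1138 -0.0002] F bay [-2.25 -0.06] -0.55 mz 0.01 gap 0.139 ff 24.82662409543991
```

arm_command(steps=[[-0.1, 0, 0, 0, 0], [-0.1, 0, 0, 0, 0], [-0.1, 0, 0, 0, 0], [-0.1, 0, 0, 0, 0], [-0.1, 0, 0, 0, 0]])

```text
clock: 8.3
position: [0.5663, -0.0336, 0.0277]
tcp_rot: [0.088, 3.14, 0.0]
force: [-2.0, -0.3, -1.6]
finger_gap: 0.136
finger_force: 24.7
```

```bash
python3 -c "
from s import *
show()"
```

```text
t 8.3 P [ 0.5663 -0.0336  0.0277] yaw of -x -3.19 tilt [0.0001 0.0001] bay [-0.1089 -0.0002] F bay [-1.96 -0.42] -1.65 mz 0.039 gap 0.136 ff 24.696945548057556
```

arm_command(steps=[[-0.1, 0, 0, 0, 0], [-0.1, 0, 0, 0, 0], [-0.1, 0, 0, 0, 0], [-0.1, 0, 0, 0, 0]])

```text
clock: 8.7
position: [0.5702, -0.0338, 0.0277]
tcp_rot: [0.088, 3.14, 0.0]
force: [-1.8, -0.7, -0.8]
finger_gap: 0.133
finger_force: 24.6
```

```bash
python3 -c "
from s import *
show()"
```

```text
t 8.7 P [ 0.5702 -0.0338  0.0277] yaw of -x -3.2 tilt [0.     0.0001] bay [-0.1049 -0.0002] F bay [-1.77 -0.77] -0.84 mz -0.007 gap 0.133 ff 24.649781584739685
```

arm_command(steps=[[-0.1, 0, 0, 0, 0], [-0.1, 0, 0, 0, 0], [-0.1, 0, 0, 0, 0], [-0.1, 0, 0, 0, 0]])

```text
clock: 9.1
position: [0.5742, -0.0341, 0.0277]
tcp_rot: [0.088, 3.14, 0.0]
force: [-2.2, -0.0, -1.5]
finger_gap: 0.137
finger_force: 24.6
```

```bash
python3 -c "
from s import *
show()"
```

```text
t 9.1 P [ 0.5742 -0.0341  0.0277] yaw of -x -3.2 tilt [0.0001 0.0001] bay [-0.1009 -0.0002] F bay [-2.18 -0.15] -1.47 mz -0.033 gap 0.137 ff 24.63341385126114
```

arm_command(steps=[[-0.1, 0, 0, 0, 0], [-0.1, 0, 0, 0, 0], [-0.1, 0, 0, 0, 0], [-0.1, 0, 0, 0, 0]])

```text
clock: 9.5
position: [0.5782, -0.0343, 0.0277]
tcp_rot: [0.088, 3.14, 0.0]
force: [-1.1, -0.4, -1.6]
finger_gap: 0.137
finger_force: 24.6
```

```bash
python3 -c "
from s import *
show()"
```

```text
t 9.5 P [ 0.5782 -0.0343  0.0277] yaw of -x -3.2 tilt [0.0001 0.0001] bay [-0.0969 -0.0002] F bay [-1.11 -0.45] -1.62 mz 0.018 gap 0.137 ff 24.630436599254608
```

arm_command(steps=[[-0.1, 0, 0, 0, 0], [-0.1, 0, 0, 0, 0], [-0.1, 0, 0, 0, 0]])

```text
clock: 9.8
position: [0.5812, -0.0345, 0.0277]
tcp_rot: [0.088, 3.14, 0.0]
force: [-2.7, 0.7, -0.4]
finger_gap: 0.136
finger_force: 24.6
```

```bash
python3 -c "
from s import *
show()"
```

```text
t 9.8 P [ 0.5812 -0.0345  0.0277] yaw of -x -3.2 tilt [0.     0.0001] bay [-0.0939 -0.0002] F bay [-2.73  0.6 ] -0.38 mz -0.04 gap 0.136 ff 24.629794657230377
```

arm_command(steps=[[-0.1, 0, 0, 0, 0], [-0.1, 0, 0, 0, 0], [-0.1, 0, 0, 0, 0]])

```text
clock: 10.1
position: [0.5842, -0.0346, 0.0277]
tcp_rot: [0.088, 3.14, 0.0]
force: [-2.4, 0.8, -1.5]
finger_gap: 0.139
finger_force: 24.6
```

```bash
python3 -c "
from s import *
show()"
```

```text
t 10.1 P [ 0.5842 -0.0346  0.0277] yaw of -x -3.2 tilt [0.0001 0.0001] bay [-0.0909 -0.0002] F bay [-2.46  0.65] -1.51 mz 0.028 gap 0.139 ff 24.63125377893448
```

arm_command(steps=[[-0.1, 0, 0, 0, 0], [-0.1, 0, 0, 0, 0], [-0.1, 0, 0, 0, 0]])

```text
clock: 10.4
position: [0.5872, -0.0348, 0.0277]
tcp_rot: [0.088, 3.14, 0.0]
force: [-1.7, 0.4, -0.9]
finger_gap: 0.135
finger_force: 24.6
```

```bash
python3 -c "
from s import *
show()
p,d=r.grab_frame('wrist'); cv2.imwrite('pics/w2.png',cv2.cvtColor(p,cv2.COLOR_RGB2BGR))"
```

```text
t 10.4 P [ 0.5872 -0.0348  0.0277] yaw of -x -3.19 tilt [0.     0.0001] bay [-0.088  -0.0002] F bay [-1.67  0.28] -0.91 mz -0.017 gap 0.135 ff 24.632254242897034
```

View pics/w2.png

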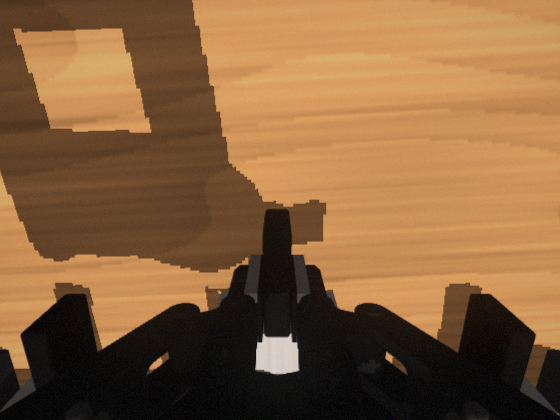

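The wrist view shows the pull (277,235) still held straight between the pads. The tray floor is visible at (277,355) and nothing has slipped. I'll continue.

arm_command(steps=[[-0.1, 0, 0, 0, 0], [-0.1, 0, 0, 0, 0], [-0.1, 0, 0, 0, 0], [-0.1, 0, 0, 0, 0]])

```text
clock: 10.85
position: [0.5912, -0.035, 0.0277]
tcp_rot: [0.088, 3.14, 0.0]
force: [-2.0, -0.5, -1.5]
finger_gap: 0.139
finger_force: 24.6
```

```bash
python3 -c "
from s import *
show()"
```

```text
t 10.85 P [ 0.5912 -0.035   0.0277] yaw of -x -3.19 tilt [0.     0.0001] bay [-0.0839 -0.0002] F bay [-2.01 -0.66] -1.46 mz 0.004 gap 0.139 ff 24.631913602352142
```

arm_command(steps=[[-0.1, 0, 0, 0, 0], [-0.1, 0, 0, 0, 0], [-0.1, 0, 0, 0, 0], [-0.1, 0, 0, 0, 0], [-0.1, 0, 0, 0, 0]])

```text
clock: 11.35
position: [0.5962, -0.0353, 0.0277]
tcp_rot: [0.088, 3.14, 0.0]
force: [-2.8, 0.3, -2.3]
finger_gap: 0.137
finger_force: 24.6
```

```bash
python3 -c "
from s import *
show()"
```

```text
t 11.35 P [ 0.5962 -0.0353  0.0277] yaw of -x -3.2 tilt [0.0001 0.0001] bay [-0.0789 -0.0002] F bay [-2.76  0.14] -2.32 mz -0.069 gap 0.137 ff 24.639509618282318
```

arm_command(steps=[[-0.1, 0, 0, 0, 0], [-0.1, 0, 0, 0, 0], [-0.1, 0, 0, 0, 0], [-0.1, 0, 0, 0, 0], [-0.1, 0, 0, 0, 0]])

```text
clock: 11.85
position: [0.6012, -0.0356, 0.0277]
tcp_rot: [0.088, 3.14, 0.0]
force: [-1.6, 0.5, -1.4]
finger_gap: 0.142
finger_force: 24.6
```

```bash
python3 -c "
from s import *
show()"
```

```text
t 11.85 P [ 0.6012 -0.0356  0.0277] yaw of -x -3.2 tilt [0.     0.0001] bay [-0.0739 -0.0002] F bay [-1.6   0.37] -1.4 mz -0.012 gap 0.142 ff 24.640703201293945
```

arm_command(steps=[[-0.1, 0, 0, 0, 0], [-0.1, 0, 0, 0, 0], [-0.1, 0, 0, 0, 0], [-0.1, 0, 0, 0, 0], [-0.1, 0, 0, 0, 0]])

```text
clock: 12.35
position: [0.6062, -0.0358, 0.0277]
tcp_rot: [0.087, 3.14, 0.0]
force: [-1.6, -0.1, -0.9]
finger_gap: 0.141
finger_force: 24.6
```

```bash
python3 -c "
from s import *
show()"
```

```text
t 12.35 P [ 0.6062 -0.0358  0.0277] yaw of -x -3.19 tilt [0.0001 0.0001] bay [-0.0689 -0.0002] F bay [-1.56 -0.16] -0.86 mz 0.005 gap 0.141 ff 24.643971025943756
```

arm_command(steps=[[-0.1, 0, 0, 0, 0], [-0.1, 0, 0, 0, 0], [-0.1, 0, 0, 0, 0], [-0.1, 0, 0, 0, 0], [-0.1, 0, 0, 0, 0]])

```text
clock: 12.85
position: [0.6111, -0.0361, 0.0277]
tcp_rot: [0.088, 3.14, 0.0]
force: [-1.9, 0.5, -1.0]
finger_gap: 0.138
finger_force: 24.6
```

```bash
python3 -c "
from s import *
show()"
```

```text
t 12.85 P [ 0.6111 -0.0361  0.0277] yaw of -x -3.2 tilt [0.     0.0001] bay [-0.0639 -0.0002] F bay [-1.95  0.38] -0.97 mz 0.022 gap 0.138 ff 24.64672029018402
```

The forces are steady, so I'll rely on the readings that arm_command returns.

arm_command(steps=[[-0.1, 0, 0, 0, 0], [-0.1, 0, 0, 0, 0], [-0.1, 0, 0, 0, 0], [-0.1, 0, 0, 0, 0], [-0.1, 0, 0, 0, 0]])

```text
clock: 13.35
position: [0.6161, -0.0364, 0.0277]
tcp_rot: [-0.088, -3.14, -0.0]
force: [-1.6, 0.2, -1.4]
finger_gap: 0.141
finger_force: 24.6
```

arm_command(steps=[[-0.1, 0, 0, 0, 0], [-0.1, 0, 0, 0, 0], [-0.1, 0, 0, 0, 0], [-0.1, 0, 0, 0, 0], [-0.1, 0, 0, 0, 0]])

```text
clock: 13.85
position: [0.6211, -0.0367, 0.0277]
tcp_rot: [0.088, 3.14, 0.0]
force: [-1.3, 0.9, -1.0]
finger_gap: 0.141
finger_force: 24.7
```

arm_command(steps=[[-0.1, 0, 0, 0, 0], [-0.1, 0, 0, 0, 0], [-0.1, 0, 0, 0, 0], [-0.1, 0, 0, 0, 0], [-0.1, 0, 0, 0, 0]])

```text
clock: 14.35
position: [0.6261, -0.037, 0.0277]
tcp_rot: [0.088, 3.14, 0.0]
force: [-3.1, 0.2, -1.2]
finger_gap: 0.14
finger_force: 24.7
```

arm_command(steps=[[-0.1, 0, 0, 0, 0], [-0.1, 0, 0, 0, 0], [-0.1, 0, 0, 0, 0], [-0.1, 0, 0, 0, 0], [-0.1, 0, 0, 0, 0]])

```text
clock: 14.85
position: [0.6311, -0.0373, 0.0277]
tcp_rot: [0.088, 3.14, 0.0]
force: [-1.8, -0.2, -1.7]
finger_gap: 0.138
finger_force: 24.7
```

arm_command(steps=[[-0.1, 0, 0, 0, 0], [-0.1, 0, 0, 0, 0], [-0.1, 0, 0, 0, 0]])

```text
clock: 15.15
position: [0.6341, -0.0374, 0.0277]
tcp_rot: [0.088, 3.14, 0.0]
force: [-2.4, -0.3, -1.3]
finger_gap: 0.144
finger_force: 24.7
```

arm_command(steps=[[-0.05, 0, 0, 0, 0], [-0.05, 0, 0, 0, 0], [-0.05, 0, 0, 0, 0], [-0.05, 0, 0, 0, 0], [-0.05, 0, 0, 0, 0]])

```text
clock: 15.65
position: [0.6366, -0.0375, 0.0277]
tcp_rot: [-0.088, -3.14, -0.0]
force: [-1.5, 0.2, -1.5]
finger_gap: 0.136
finger_force: 24.7
```

arm_command(steps=[[-0.05, 0, 0, 0, 0], [-0.05, 0, 0, 0, 0], [-0.05, 0, 0, 0, 0], [-0.05, 0, 0, 0, 0]])

```text
clock: 16.05
position: [0.6386, -0.0377, 0.0277]
tcp_rot: [0.088, 3.14, 0.0]
force: [-1.8, 0.8, -1.8]
finger_gap: 0.139
finger_force: 24.7
```

arm_command(steps=[[-0.05, 0, 0, 0, 0], [-0.05, 0, 0, 0, 0], [-0.05, 0, 0, 0, 0], [-0.05, 0, 0, 0, 0]])

```text
clock: 16.45
position: [0.6406, -0.0378, 0.0277]
tcp_rot: [0.088, 3.14, 0.0]
force: [-1.7, 0.8, -0.9]
finger_gap: 0.138
finger_force: 24.7
```

arm_command(steps=[[-0.05, 0, 0, 0, 0], [-0.05, 0, 0, 0, 0], [-0.05, 0, 0, 0, 0], [-0.05, 0, 0, 0, 0]])

```text
clock: 16.85
position: [0.6425, -0.0379, 0.0277]
tcp_rot: [-0.088, -3.14, -0.0]
force: [-1.9, 0.4, -0.0]
finger_gap: 0.139
finger_force: 24.7
```

arm_command(steps=[[-0.05, 0, 0, 0, 0], [-0.05, 0, 0, 0, 0], [-0.05, 0, 0, 0, 0], [-0.05, 0, 0, 0, 0]])

```text
clock: 17.25
position: [0.6446, -0.038, 0.0277]
tcp_rot: [0.088, 3.14, 0.0]
force: [-1.4, 0.7, -0.6]
finger_gap: 0.133
finger_force: 24.7
```

arm_command(steps=[[-0.05, 0, 0, 0, 0], [-0.05, 0, 0, 0, 0], [-0.05, 0, 0, 0, 0], [-0.05, 0, 0, 0, 0]])

```text
clock: 17.65
position: [0.6466, -0.0381, 0.0277]
tcp_rot: [0.088, 3.14, 0.0]
force: [-2.0, 0.1, -1.1]
finger_gap: 0.14
finger_force: 24.7
```

arm_command(steps=[[-0.05, 0, 0, 0, 0], [-0.05, 0, 0, 0, 0], [-0.05, 0, 0, 0, 0], [-0.05, 0, 0, 0, 0]])

```text
clock: 18.05
position: [0.6485, -0.0382, 0.0277]
tcp_rot: [0.088, 3.14, 0.0]
force: [-1.8, -0.3, -1.5]
finger_gap: 0.134
finger_force: 24.7
```

arm_command(steps=[[-0.05, 0, 0, 0, 0], [-0.05, 0, 0, 0, 0], [-0.05, 0, 0, 0, 0], [-0.05, 0, 0, 0, 0]])

```text
clock: 18.45
position: [0.6495, -0.0382, 0.0276]
tcp_rot: [-0.087, -3.138, -0.0]
force: [-5.6, 0.1, 0.9]
finger_gap: 0.141
finger_force: 25.4
```

Resistance is rising at the stop. I'll hold and read.

arm_command(steps=[[0, 0, 0, 0, 0], [-0.03, 0, 0, 0, 0], [0, 0, 0, 0, 0]])

```text
clock: 18.75
position: [0.6495, -0.0382, 0.0276]
tcp_rot: [-0.088, -3.138, -0.0]
force: [-6.0, 0.2, 1.8]
finger_gap: 0.139
finger_force: 25.5
```

```bash
python3 -c "
from s import *
show()"
```

```text
t 18.75 P [ 0.6495 -0.0382  0.0276] yaw of -x -3.2 tilt [-0.0028  0.0003] bay [-0.0255 -0.0002] F bay [-5.97 -0.17] 1.81 mz 0.008 gap 0.139 ff 25.459004938602448
```

arm_command(steps=[[-0.05, 0, 0, 0, 0], [-0.04, 0, 0, 0, 0], [0, 0, 0, 0, 0]])

```text
clock: 19.05
position: [0.6498, -0.0382, 0.0276]
tcp_rot: [-0.088, -3.136, -0.001]
force: [-7.3, 0.8, 2.7]
finger_gap: 0.142
finger_force: 25.7
```

arm_command(steps=[[-0.05, 0, 0, 0, 0], [0, 0, 0, 0, 0], [0, 0, 0, 0, 0]])

```text
clock: 19.35
position: [0.65, -0.0382, 0.0276]
tcp_rot: [-0.087, -3.136, -0.001]
force: [-7.3, 0.9, 2.2]
finger_gap: 0.138
finger_force: 25.8
```

It is pressed home. I'll ease off and let go.

arm_command(steps=[[0.1, 0, 0, 0, 0], [0.1, 0, 0, 0, 0], [0, 0, 0, 0, 0]])

```text
clock: 19.65
position: [0.65, -0.0382, 0.0277]
tcp_rot: [-0.088, -3.14, -0.0]
force: [-4.5, 0.3, -0.1]
finger_gap: 0.136
finger_force: 25.0
```

arm_command(steps=[[0, 0, 0, 0, 0.25], [0, 0, 0, 0, 0.4], [0, 0, 0, 0, 0.5], [0, 0, 0, 0, 0.5], [0, 0, 0, 0, 0.5]])

```text
clock: 20.15
position: [0.6506, -0.0384, 0.0278]
tcp_rot: [0.088, 3.14, 0.0]
force: [0.1, -0.3, 0.1]
finger_gap: 0.503
finger_force: 0.0
```

arm_command(steps=[[0, 0, -0.5, 0, 0.5], [0, 0, -2, 0, 0.5], [0, 0, -3, 0, 0.5], [0, 0, -4, 0, 0.5], [0, 0, -4, 0, 0.5]])

```text
clock: 20.65
position: [0.6499, -0.0383, 0.1641]
tcp_rot: [-0.088, -3.14, -0.0]
force: [0.4, 0.1, 0.3]
finger_gap: 0.502
finger_force: 0.0
```

arm_command(steps=[[4, 0, -1, 0, 0.5], [5, 0, 0, 0, 0.5], [5, 0, 0, 0, 0.5], [5, 0, 0, 0, 0.5], [3, 0, 0, 0, 0.5]])

```text
clock: 21.15
position: [0.4266, -0.0258, 0.1729]
tcp_rot: [-0.088, -3.139, -0.0]
force: [0.1, 0.2, 0.1]
finger_gap: 0.499
finger_force: 0.0
```

Run:
```python
from s import *
from m import load
show()
p,d=r.grab_frame("top");c=r.camera_info("top");u,v,hsv,X=load(c,p,d);Y=(X[...,:2]-O)@B.T
m=(X[...,2]>.036)&(X[...,2]<.056)&(Y[...,0]<-.004)&(Y[...,0]>-.08)&(abs(Y[...,1])<.03);q=Y[m];print("pull",len(q),q.min(0),q.max(0),q.mean(0))
im=np.vstack([cv2.resize(p[65:175,230:400],None,fx=3.3,fy=3.3,interpolation=cv2.INTER_CUBIC),cv2.resize(r.grab_frame("side")[0][120:220,170:340],(561,230))[:230]])
cv2.imwrite("pics/end.png",cv2.cvtColor(im,cv2.COLOR_RGB2BGR))
```

```text
t 21.15 P [ 0.4266 -0.0258  0.1729] yaw of -x -3.2 tilt [-0.0013  0.0002] bay [-2.487e-01 -2.000e-04] F bay [0.06 0.17] 0.12 mz 0.006 gap 0.499 ff 0.0
pull 77 [-0.04453348 -0.00791597] [-0.00427619  0.0060585 ] [-0.02533248 -0.0001643 ]
```

View pics/end.png

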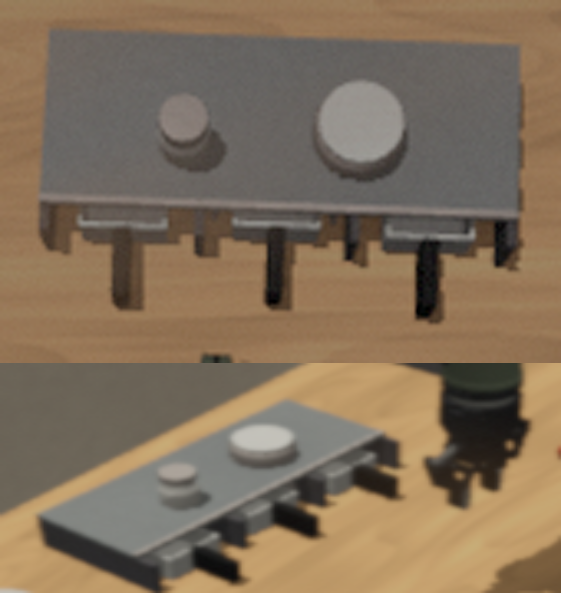

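The end pictures show the tray seated in the middle bay, with its pull at crop (277,270) in line with its neighbours. Its front is about 15 mm inside the mouth, and the jar and tin have not moved. The gripper is clear.

```bash
python3 -c "
from rig import r
print(r.finish_job())"
```

```text
the job is handed in; nothing more can be done
None
```

The tray is in the middle bay, pressed against the stop (about 7 N at the wrist, an estimated 1.5 mm on the buffer) and released, its front about 15 mm inside the mouth; the jar and tin have not moved, the socket was last seen in the tray just before it entered the bay, and the job was handed in with no verdict returned.

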